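# Snug a compression nut: finger-tight plus one flat

### The job

Run the loose brass compression nut on the coolant manifold down (clockwise from above) with the gripper's fingers until it is just finger-tight and no further. Then slip the ring of the wrench over it and tighten it by one more flat (a sixth of a turn past finger-tight), and lay the wrench back across its rest, leaving the nut tight and the parts lying around undisturbed.

Things in the scene. Friction and masses are not known exactly. Their poses are not given: they have to be found in the camera images.
- manifold: Aluminium block 75 x 80 x 40 mm on a steel foot plate 120 x 90 x 10 mm, fixed to the bench. Origin: centre of the underside, z up; block top 50 mm above it. A brass threaded stem, 27 mm (30 mm over the threads) in diameter, stands on its centre, axis vertical, and carries the nut, the tube and, hidden inside, the ferrule (its point ferrule_c0 serves the judging only).
- nut: Brass hexagon compression nut, 40 mm across flats, 28 mm high, on the stem. Origin: centre of its underside (72 mm above the manifold's underside), z up along its axis; flats face along its x axis (a red stripe marks the +x flat) and every 60 deg from it. Clockwise seen from above tightens; it keeps its height. Backing it off is easy, so do not turn it back once tight.
- nut_grip (a point): Middle of the nut on its axis, 14 mm above the nut's origin: grip two opposite flats here. The nut turns freely (under 0.1 N m) for an unknown 0.5 to 1.9 rad, then meets the ferrule (finger-tight) and the resistance jumps: turning on takes 0.5 to 0.8 N m and bites the ferrule for good. A grip of about 18 N suits, stopping when the torque has risen by some 0.2 N m; a hard grip can drive it too far.
- nut_mark (a point): Point on the nut's red stripe, at the nut's top, 14 mm from the axis along the nut's +x and 28 mm above its origin.
- tube: Copper tube stub 22 mm in diameter with a 24 mm red cap, fixed, standing up out of the nut on its axis; its top ends 134 mm above the manifold's underside, 34 mm above the nut's top. Origin: same as the manifold's.
- wrench: Steel ring wrench, 10 mm thick, 213 mm long, 0.24 kg, loose, flat on its rest. Origin: on the underside of the handle near the centre of mass; +x points along the 16 mm wide handle to the ring, z up. Six-sided ring, open right through, with flats facing along the wrench's x axis and every 60 deg, so it fits the nut when their yaws differ by a multiple of 60 deg.
- wrench_ring (a point): Centre of the wrench's ring, at mid thickness: 75 mm ahead (+x) of the wrench's origin, 5 mm above its underside. The ring is 43 mm across flats inside (1.5 mm clear of the nut all round, about 9 deg of play each way) and 57 mm outside. It is oiled and slides easily on the nut.
- wrench_grip (a point): Where to grip the handle, at mid thickness, 5 mm above the wrench's origin; fingers close across the handle (along the wrench's y), firmly (50 to 60 N), or the wrench swivels in the grip when the ring catches.
- rest: Fixed wrench rest: black base 150 x 70 x 8 mm with two blue cross bars, 14 mm thick, 60 mm wide, tops 35 mm above the bench, at 52 mm behind and 48 mm ahead of its origin along its x. Origin: centre of the underside. The wrench lies across both bars along x, origin over the rest's, underside 35 mm up. The 86 mm between the bars is free for fingers.
- bearing: Bystander: ball bearing, 36 mm across, 11 mm high, loose on the bench. Origin: centre of the underside.
- link: Bystander: blue printed link, 90 x 30 x 28 mm, loose on the bench. Origin: centre of the underside.
- clamp: Bystander: orange printed U-shaped clamp, about 63 x 60 x 30 mm, loose on the bench. Origin: centre of the underside.
Things that resemble listed ones, but are neither listed nor needed, are in the scene too. Of the things like the wrench, leave any that is brown or purple; of the rest the larger one is meant.

How it is judged:
By the outcome, as a careful person would: the job done as asked, in the order asked, and still so for the second after the job is handed in, with the robot touching nothing.
It also fails if it takes over 67 s, if anything falls off the work surface, if the arm or the gripper's body presses on something with over 40 N, if the wrist force passes 120 N, or if a joint passes its speed limit or range.

### The arm

A 7-joint arm with a two-finger parallel gripper is mounted at the origin on the work surface. World frame = base frame: x ahead of the robot, y to its left, z up, the work surface at z = 0. Lengths are in m, angles in rad, forces in N, time in s.
With the tool pointing down it reaches from about 0.425 to 0.925 m from the base axis. Payload 6.8 kg.
Tool frame: the origin (TCP) lies at the very end of the fingers, on their centre line; the grasp point (between the pads) lies 19 mm behind it; z points along the fingers, y is the line along which they close (so a half turn about z gives the same grasp; the last joint's range is limited). The gripper opens to 85 mm and grips with 20 to 120 N. Pads are 22 mm wide; open, the fingers measure 114 mm over their backs; the gripper's body (76 mm by 85 mm) begins 54 mm behind the grasp point. The pads swing forward as they close: fully open they stand 13 mm farther back than shut.
Start: joints at [-0.108, 0.477, 0.022, 1.555, -0.011, 1.109, -0.083], TCP at [0.675, 0, 0.231] pointing down, gripper open.
Joint ranges: [-2.96, 2.96], [-0.34, 2.1], [-1.41, 1.46], [0.24, 2.44], [-1.37, 4.51], [0.17, 1.92], [-2.96, 2.96]. Speed limits (rad/s): [2.39, 2.39, 3.14, 3.14, 3.14, 3.14, 3.14].

### API

Orientations are given as a rotation vector (axis times angle).
In Python, from bench import r gives the robot as it stands.
- The arm moves only by the shell command python3 -m jog 'ROWS' [FORCE]. ROWS is JSON, a list of rows, each an object of numbers: "fingers": the finger opening in m, from 0 to 0.0854; "x", "y", "z": the shift along the tool's x, y, z in m; "rx", "ry", "rz": the turn, a rotation vector about the tool's x, y, z in degrees. In form: [{"fingers": .., "x": .., "y": .., "z": .., "rx": .., "ry": .., "rz": ..}, ...]. A call has 1 to 8 rows; each row shifts and turns the commanded pose from where the row before left it, along the tool's axes as they then stand; what a row does not reach is not made up. A row lasts 1/8 s, in which the tool goes at most 62.5 mm and 10.7 degrees, less where a joint would pass 70% of its speed; a pose out of reach is approached as far as the arm can. A call is refused whole if a number of a shift passes 0.0625 or a number of a turn 10.7, either way. A call with a gripper value outside its range is refused whole. The fingers move at their own pace and stop on an object; FORCE is the grip in N (left out, the last holds). Time passes only in rows, so rows that do not move let the fingers close. It gives the time, the measured TCP pose, the force, the opening and the grip force at its end, in the units of the state.
- r.get_obs(): the state, without advancing time (a new reading comes with each control period).
- r.grab_frame(name): name is "scene" or "side" or "wrist"; returns (picture, depth): 400x640x3 uint8, red, green, blue; 400x640 float32, m along the optical axis (not along the pixel's ray), 0 where there is no reading.
- r.get_calibration(name): a dict with "mtx" (3x3 intrinsics, pixels), "extrinsics" (4x4, takes a point from camera to world coordinates). Camera axes: x right, y down, z forward; pixel columns grow to the right and rows downward; lengths in m; the calibration is good to about 2 mm. A picture is of the moment at which its call begins: read the wrist's pose just before it. get_calibration takes no time and is no camera call; for the wrist camera it gives the pose at the moment of the call.
- r.hand_in(): hands the job in; it is judged then, once.
Trained networks look in the newest picture that a camera, given by its name, has taken for a name from the list of things; names that differ only in an ending like _2 or _b are one class to them, and where a whole thing is asked for, a point or a joint stands for the part that bears it (a point fixed in the world has none). Each returns a list of dicts, best first, with "score" (0 to 1); they miss things now and then, are a little off and sometimes report something else, mostly with a low value. They report only what shows in the picture. A call takes as long as a camera call. They do not tell look-alikes from the thing itself.
- r.search_frame(target, camera): "xyz" ([x, y, z] in m, in world coordinates, good to about 4 mm: the middle of the surface that is visible of it).
- r.landmark_of(target, camera): "xyz" ([x, y, z] in m, in world coordinates, good to about 4 mm: a listed point, or the origin of a listed thing).
The state is a dict: "clock": time; "joints": joint angles; "qvel": joint speeds; "tau": joint torques, N m; "tcp_pos": TCP position; "orientation": TCP orientation; "contact_force": force on the tool from outside, world axes, zero at the start; "moment": the same for the moment, N m; "grip_width": finger opening in m; "gripper_force": force on a finger pad.
Only numpy, scipy, OpenCV 4.12 (cv2) and the standard library are available. Lean on these libraries where they do the work, as an engineer would, in place of code of your own. Each camera call takes 0.05 s, during which the arm holds its last target. There are 200 camera calls.

## Working session

There is one attempt and no reset: what is moved stays moved. The work goes in short steps, Python scripts to look and compute and a shell command to move; the robot and the scene stay as the last step left them, time stands still between calls to the robot, and variables do not carry over. Pictures are saved under pics/ and viewed, at most 10 in all, crops included, and the job is handed in when it is done.

```bash
ls; mkdir -p pics
python3 - <<'E'
from bench import r
import cv2,numpy as np
o=r.get_obs(); print({k:np.round(v,3).tolist() for k,v in o.items()})
for c in ["scene","side"]:
    p,d=r.grab_frame(c); cv2.imwrite(f"pics/{c}0.png",p[:,:,::-1]); np.save(f"pics/{c}0d.npy",d)
    K=r.get_calibration(c); print(c,np.round(K["mtx"],1).tolist(),np.round(K["extrinsics"],3).tolist())
    for t in ["nut_grip","nut_mark","wrench_ring","wrench_grip","rest","manifold","wrench"]:
        print(t,[(np.round(q["xyz"],3).tolist(),round(q["score"],2)) for q in r.landmark_of(t,c)])
E
```

```text
pics
{'clock': 0.0, 'joints': [-0.108, 0.478, 0.022, 1.556, -0.012, 1.109, -0.083], 'qvel': [-0.0, 0.0, 0.001, 0.0, 0.001, -0.0, 0.001], 'tau': [-0.001, -59.644, 1.608, -28.119, 0.012, 0.009, 0.0], 'tcp_pos': [0.674, -0.0, 0.23], 'orientation': [-2.221, -2.221, 0.002], 'contact_force': [-0.587, 0.418, 0.092], 'moment': [0.006, -0.049, -0.02], 'gripper_force': 0.0, 'grip_width': 0.085}
scene [[490.3, 0.0, 316.0], [0.0, 490.3, 189.8], [0.0, 0.0, 1.0]] [[0.831, 0.388, -0.398, 0.963], [0.556, -0.589, 0.586, -0.519], [-0.007, -0.708, -0.706, 0.809], [0.0, 0.0, 0.0, 1.0]]
nut_grip [([0.508, -0.176, 0.086], 0.97)]
nut_mark [([0.507, 0.169, 0.04], 0.72), ([0.513, 0.165, -0.001], 0.67), ([0.507, -0.158, 0.101], 0.57)]
wrench_ring [([0.355, -0.071, 0.006], 0.84), ([0.31, 0.167, 0.006], 0.77), ([0.502, 0.248, 0.039], 0.73), ([0.509, -0.176, 0.0], 0.28)]
wrench_grip [([0.369, -0.014, 0.004], 0.96), ([0.505, 0.167, 0.04], 0.93), ([0.362, 0.187, 0.005], 0.56)]
rest [([0.512, 0.166, -0.0], 0.65)]
manifold [([0.506, -0.176, -0.002], 0.88)]
wrench [([0.507, 0.171, 0.034], 0.98), ([0.366, -0.015, 0.0]
[... 152 characters left out ...]
, -0.77, 0.773], [-0.019, -0.772, -0.636, 0.653], [0.0, 0.0, 0.0, 1.0]]
nut_grip [([0.513, -0.172, 0.086], 0.58)]
nut_mark [([0.509, -0.162, 0.099], 0.59)]
wrench_ring [([0.503, 0.248, 0.04], 0.75), ([0.308, 0.172, 0.001], 0.71), ([0.352, -0.07, 0.007], 0.63), ([0.412, 0.381, 0.006], 0.58)]
wrench_grip [([0.514, 0.167, 0.039], 0.89), ([0.373, -0.014, 0.004], 0.77), ([0.36, 0.189, 0.001], 0.76), ([0.468, 0.43, 0.005], 0.66)]
rest [([0.51, 0.17, 0.003], 0.64)]
manifold [([0.508, -0.17, -0.001], 0.88), ([0.511, 0.17, 0.002], 0.58), ([0.513, -0.174, 0.082], 0.49)]
wrench [([0.507, 0.173, 0.035], 0.86), ([0.367, -0.012, 0.004], 0.81), ([0.362, 0.19, -0.002], 0.57), ([0.465, 0.434, -0.001], 0.56)]
```

View pics/scene0.png

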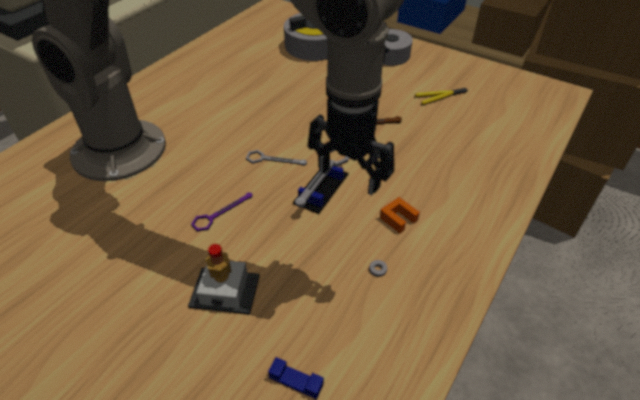

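View pics/side0.png

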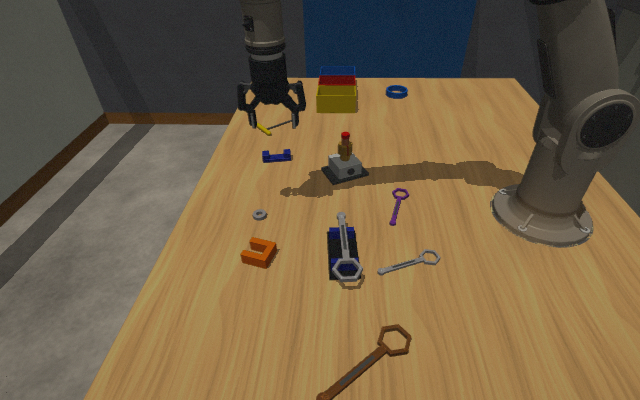

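Wrench-like candidates:
- Large steel wrench on the rest: scene (320,185), side (345,250).
- Small steel wrench on the bench: side (410,262).
- Purple wrench: side (398,205).
- Brown wrench: side (365,365).

By the description I choose the large steel one on the rest. The nut stands at scene (218,268), side (345,150).

```bash
cat > h.py <<'E'
from bench import r
import cv2,numpy as np
from scipy.spatial.transform import Rotation as R
def st():
    o=r.get_obs(); M=R.from_rotvec(o["orientation"]).as_matrix()
    print("t",round(o["clock"],2),"tcp",np.round(o["tcp_pos"],4),"xax",np.round(M[:,0],3),"yax yaw",round(np.degrees(np.arctan2(M[1,1],M[0,1])),2),"z",np.round(M[:,2],3),"F",np.round(o["contact_force"],1),"Mo",np.round(o["moment"],3),"w",round(o["grip_width"],4),"g",round(o["gripper_force"],1),"j7",np.round(o["joints"],2))
    return o,M
def pix2plane(c,uv,z,K=None):
    K=K or r.get_calibration(c);E=K["extrinsics"]
    d=E[:3,:3]@np.linalg.solve(K["mtx"],[uv[0],uv[1],1]);s=(z-E[2,3])/d[2];return E[:3,3]+s*d
def cloud(c,d,K):
    v,u=np.mgrid[:d.shape[0],:d.shape[1]];P=np.stack([(u-K["mtx"][0,2])/K["mtx"][0,0]*d,(v-K["mtx"][1,2])/K["mtx"][1,1]*d,d],-1)
    return P@K["extrinsics"][:3,:3].T+K["extrinsics"][:3,3]
def snap(c,name):
    K=r.get_calibration(c);p,d=r.grab_frame(c);cv2.imwrite(f"pics/{name}.png",p[:,:,::-1]);np.savez(f"pics/{name}.npz",p=p,d=d,**K);return p,d,K
E
python3 -m jog '[{"y":-0.0206,"x":-0.022},{"y":-0.0206,"x":-0.022},{"y":-0.0206,"x":-0.022},{"y":-0.0206,"x":-0.022},{"y":-0.0206,"x":-0.022},{"y":-0.0206,"x":-0.022},{"z":-0.03},{"z":-0.03}]'
python3 - <<'E'
from h import *
st()
p,d,K=snap("wrist","w1");print(np.round(K["extrinsics"],3).tolist(),np.round(K["mtx"],0).tolist())
for t in ["nut_grip","nut_mark","manifold"]:
        print(t,[(np.round(q["xyz"],4).tolist(),round(q["score"],2)) for q in r.landmark_of(t,"wrist")])
E
```

```text
t 0.8 tcp [0.675  0.     0.2313] xax [-0.  1.  0.] yax yaw 0.0 z [ 0.  0. -1.] F [ 0.8 -0.2 -0.1] Mo [ 0.024  0.011 -0.075] w 0.0857 g 0.0 j7 [-0.11  0.48  0.02  1.56 -0.01  1.11 -0.08]
[[1.0, -0.0, -0.001, 0.676], [-0.001, -0.962, -0.271, 0.068], [-0.001, 0.271, -0.962, 0.375], [0.0, 0.0, 0.0, 1.0]] [[314.0, 0.0, 324.0], [0.0, 314.0, 198.0], [0.0, 0.0, 1.0]]
nut_grip []
nut_mark []
manifold []validation failed for argument at $[0]...
```

View pics/w1.png

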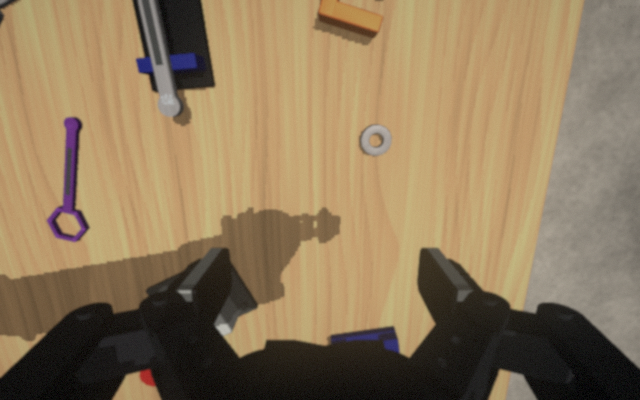

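```bash
python3 -m jog '[{"fingers":0.085,"x":-0.029,"y":-0.0275,"z":0,"rx":0,"ry":0,"rz":0},{"fingers":0.085,"x":-0.029,"y":-0.0275,"z":0,"rx":0,"ry":0,"rz":0},{"fingers":0.085,"x":-0.029,"y":-0.0275,"z":0,"rx":0,"ry":0,"rz":0},{"fingers":0.085,"x":-0.029,"y":-0.0275,"z":0,"rx":0,"ry":0,"rz":0},{"fingers":0.085,"x":-0.029,"y":-0.0275,"z":0,"rx":0,"ry":0,"rz":0},{"fingers":0.085,"x":-0.029,"y":-0.0275,"z":0,"rx":0,"ry":0,"rz":0},{"fingers":0.085,"x":0,"y":0,"z":0,"rx":0,"ry":0,"rz":0}]' 20
python3 - <<'E'
from h import *
st()
p,d,K=snap("wrist","w2");print(np.round(K["extrinsics"],3).tolist())
for t in ["nut_grip","nut_mark","manifold"]:
        print(t,[(np.round(q["xyz"],4).tolist(),round(q["score"],2)) for q in r.landmark_of(t,"wrist")])
E
```

```text
clock: 1.88
tcp_pos: [0.5078, -0.1771, 0.2316]
orientation: [2.227, 2.215, -0.002]
contact_force: [0.1, 0.1, -0.2]
grip_width: 0.0853
gripper_force: 0.0
t 1.88 tcp [ 0.5078 -0.1771  0.2316] xax [ 0.006  1.    -0.001] yax yaw -0.32 z [-0.001 -0.001 -1.   ] F [ 0.1  0.1 -0.2] Mo [ 0.048 -0.036  0.008] w 0.0853 g 0.0 j7 [ 0.15  0.25  0.08  1.89 -0.02  1.    0.24]
[[1.0, -0.006, -0.003, 0.509], [-0.006, -0.962, -0.272, -0.109], [-0.002, 0.272, -0.962, 0.375], [0.0, 0.0, 0.0, 1.0]]
nut_grip []
nut_mark [([0.5042, -0.1614, 0.0993], 0.74)]
manifold [([0.5128, -0.1701, -0.0033], 0.91)]
```

View pics/w2.png

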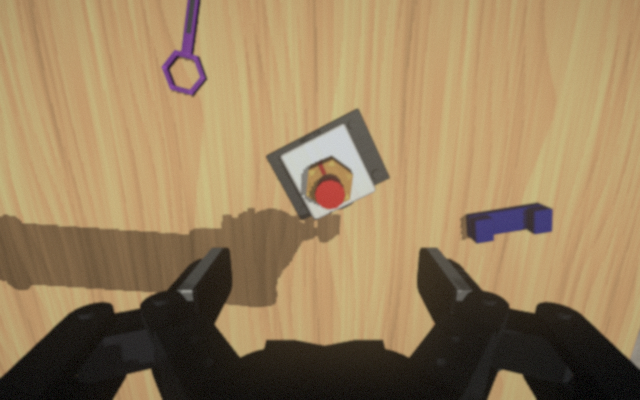

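The picture shows the red cap at (330,193), the nut around (328,185) with the red stripe at (322,168), the foot plate at (327,165), the purple wrench ring at (185,73) and the link at (508,222).

Run:
```python
from h import *
from scipy.optimize import minimize
f=np.load("pics/w2.npz");p,d=f["p"],f["d"];K=dict(mtx=f["mtx"],extrinsics=f["extrinsics"])
C=cloud("wrist",d,K)
sub=np.s_[150:215,290:370]
z=C[...,2]
hsv=cv2.cvtColor(p,cv2.COLOR_RGB2HSV)
near=(np.hypot(C[...,0]-.51,C[...,1]+.175)<.05)
cap=near&(z>.128)&(hsv[...,1]>150)
print("cap",cap.sum(),C[cap].mean(0),[np.percentile(C[cap][:,i],[1,99]).round(4).tolist() for i in range(3)])
nt=near&(z>.092)&(z<.106)
print("nuttop",nt.sum(),C[nt].mean(0),[np.percentile(C[nt][:,i],[1,99]).round(4).tolist() for i in range(3)])
bl=near&(z>.045)&(z<.054);print("block",bl.sum(),C[bl].mean(0),cv2.minAreaRect(C[bl][:,:2].astype(np.float32)*1000))
red=nt&((hsv[...,0]<5)|(hsv[...,0]>172))&(hsv[...,1]>150)
print("stripe",red.sum(),C[red].mean(0)); print(np.argwhere(red)[:40].tolist())
im=p[140:220,285:375,::-1];cv2.imwrite("pics/w2c.png",cv2.resize(im,None,fx=7,fy=7,interpolation=cv2.INTER_CUBIC))
fp=pix2plane("wrist",[330,193],.134,K);print("cap px",fp)
for c in ["scene","side"]:
    p,d=r.grab_frame(c);K=r.get_calibration(c);C=cloud(c,d,K);h=cv2.cvtColor(p,cv2.COLOR_RGB2HSV)
    m=(np.hypot(C[...,0]-.51,C[...,1]+.175)<.05)&(C[...,2]>.128);print(c,m.sum(),C[m].mean(0),[np.percentile(C[m][:,i],[2,98]).round(4).tolist() for i in range(3)])
```

```text
cap 999 [ 0.50786958 -0.16997001  0.20084064] [[0.4658, 0.5324], [-0.1843, -0.1579], [0.133, 0.3311]]
nuttop 955 [ 0.51207627 -0.1678856   0.101007  ] [[0.4925, 0.532], [-0.189, -0.1532], [0.0934, 0.1042]]
block 3280 [ 0.51118248 -0.16647883  0.05076709] ((512.2067260742188, -174.7631378173828), (74.97354888916016, 80.05888366699219), 26.39397621154785)
stripe 11 [ 0.50580985 -0.15993559  0.10148699]
[[165, 320], [166, 320], [166, 321], [167, 321], [168, 321], [169, 322], [170, 322], [170, 323], [171, 322], [171, 323], [172, 323]]
cap px [ 0.51264257 -0.17354226  0.134     ]
scene 11116 [ 0.53344776 -0.19069109  0.46238874] [[0.4687, 0.5555], [-0.2228, -0.1531], [0.2566, 0.5873]]
side 2638 [ 0.50966204 -0.14978452  0.38532621] [[0.4658, 0.5544], [-0.1754, -0.1338], [0.251, 0.4749]]
```

View pics/w2c.png

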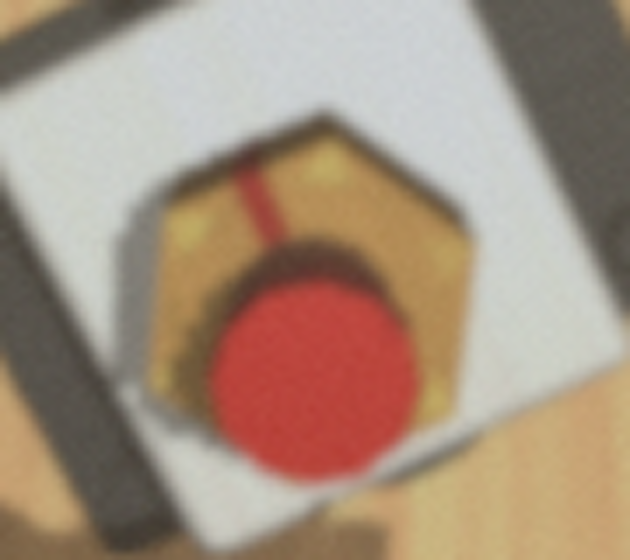

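The crop shows the nut top's vertices at crop (165,188), (325,110), (472,232), (450,415) and (152,390). The stripe runs from (245,165) to (278,245).

Run:
```python
from h import *
from scipy.optimize import least_squares
f=np.load("pics/w2.npz");K=dict(mtx=f["mtx"],extrinsics=f["extrinsics"])
g=lambda c:pix2plane("wrist",[285+c[0]/7-.43,140+c[1]/7-.43],.1,K)[:2]
V=np.array([g(c) for c in [(165,188),(325,110),(472,232),(450,415),(152,390)]])
def res(q):
    a=q[2]+np.radians([30,-30,-90,-150,90]); return np.r_[(V-(q[:2]+.0231*np.c_[np.cos(a),np.sin(a)])).ravel()]
s=least_squares(res,[.512,-.174,np.radians(114)],x_scale=[.01,.01,.1]);print(s.x[:2],np.degrees(s.x[2]),np.abs(s.fun).max())
a,b=g((245,165)),g((278,245));print("stripe",a,b,np.degrees(np.arctan2(*(a-b)[::-1])),[np.degrees(np.arctan2(*(m-[.5123,-.1745])[::-1])) for m in (a,b)])
```

```text
[ 0.51205505 -0.17328634] 113.88519042482113 0.0019923683618799926
stripe [ 0.5040097  -0.15528499] [ 0.50810744 -0.16557793] 111.7080886020025 [np.float64(113.33775707437579), np.float64(115.16927130061926)]
```

```bash
python3 -m jog '[{"fingers":0.085,"x":0.003,"y":0.0045,"z":0.02,"rx":0,"ry":0,"rz":5.7},{"fingers":0.085,"x":0,"y":0,"z":0.03,"rx":0,"ry":0,"rz":0},{"fingers":0.075,"x":0,"y":0,"z":0.03,"rx":0,"ry":0,"rz":0},{"fingers":0.07,"x":0,"y":0,"z":0.03,"rx":0,"ry":0,"rz":0},{"fingers":0.065,"x":0,"y":0,"z":0.03,"rx":0,"ry":0,"rz":0},{"fingers":0.06,"x":0,"y":0,"z":0.024,"rx":0,"ry":0,"rz":0},{"fingers":0.06,"x":0,"y":0,"z":0,"rx":0,"ry":0,"rz":0},{"fingers":0.06,"x":0,"y":0,"z":0,"rx":0,"ry":0,"rz":0}]' 20
python3 - <<'E'
from h import *
st()
p,d,K=snap("wrist","w3")
E
```

```text
clock: 3.18
tcp_pos: [0.5154, -0.1707, 0.068]
orientation: [2.328, 2.109, 0.001]
contact_force: [0.1, 0.0, 0.2]
grip_width: 0.0601
gripper_force: 0.0
t 3.17 tcp [ 0.5154 -0.1707  0.068 ] xax [0.099 0.995 0.   ] yax yaw -5.66 z [ 0.001 -0.    -1.   ] F [0.1 0.  0.2] Mo [-0.023 -0.052  0.08 ] w 0.0601 g 0.0 j7 [ 0.15  0.48  0.07  2.01 -0.05  0.66  0.15]
```

View pics/w3.png

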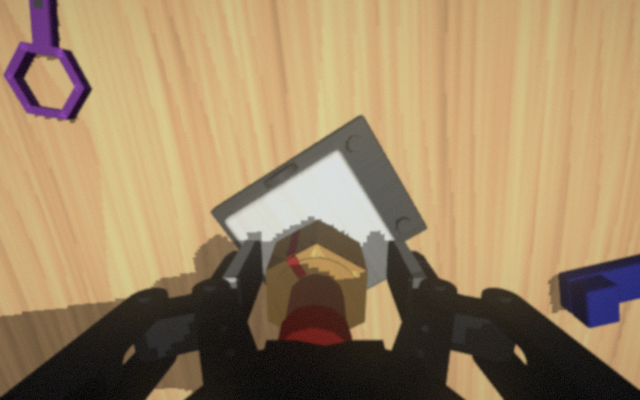

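The nut sits between the open fingers, centred at (316,290) with the finger midline at about 325. I'll correct by 3 mm and grip lightly.

```bash
python3 -m jog '[{"fingers":0.055,"x":-0.0035,"y":-0.003,"z":0.001,"rx":0,"ry":0,"rz":0},{"fingers":0.05,"x":0,"y":0,"z":0,"rx":0,"ry":0,"rz":0},{"fingers":0.035,"x":0,"y":0,"z":0,"rx":0,"ry":0,"rz":0},{"fingers":0.035,"x":0,"y":0,"z":0,"rx":0,"ry":0,"rz":0},{"fingers":0.035,"x":0,"y":0,"z":0,"rx":0,"ry":0,"rz":0}]' 20
python3 - <<'E'
from h import *
st()
E
```

```text
clock: 3.85
tcp_pos: [0.5117, -0.1745, 0.0669]
orientation: [2.329, 2.107, 0.001]
contact_force: [-0.5, -1.2, 5.8]
grip_width: 0.0399
gripper_force: 25.5
t 3.85 tcp [ 0.5117 -0.1745  0.0669] xax [ 0.1    0.995 -0.   ] yax yaw -5.72 z [ 0.001 -0.    -1.   ] F [-0.5 -1.2  5.8] Mo [-0.133  0.144 -0.083] w 0.0399 g 25.5 j7 [ 0.16  0.48  0.07  2.01 -0.05  0.65  0.16]
```

```bash
python3 -m jog '[{"fingers":0.035,"x":0,"y":0,"z":0,"rx":0,"ry":0,"rz":6},{"fingers":0.035,"x":0,"y":0,"z":0,"rx":0,"ry":0,"rz":6},{"fingers":0.035,"x":0,"y":0,"z":0,"rx":0,"ry":0,"rz":6},{"fingers":0.035,"x":0,"y":0,"z":0,"rx":0,"ry":0,"rz":6},{"fingers":0.035,"x":0,"y":0,"z":0,"rx":0,"ry":0,"rz":0}]' 20
python3 - <<'E'
from h import *
st()
E
```

```text
clock: 4.47
tcp_pos: [0.5116, -0.1745, 0.0669]
orientation: [2.717, 1.576, 0.001]
contact_force: [-1.3, -0.2, 7.0]
grip_width: 0.0396
gripper_force: 25.8
t 4.47 tcp [ 0.5116 -0.1745  0.0669] xax [0.497 0.868 0.   ] yax yaw -29.78 z [ 0.001 -0.    -1.   ] F [-1.3 -0.2  7. ] Mo [-0.129  0.197 -0.115] w 0.0396 g 25.8 j7 [ 0.07  0.48  0.18  2.02 -0.14  0.65 -0.18]
```

```bash
cat > chk.py <<'E'
from h import *
import sys
o,M=r.get_obs(),None; M=R.from_rotvec(o["orientation"]).as_matrix()
print(round(np.degrees(np.arctan2(M[1,1],M[0,1])),2),np.round(o["moment"],3),np.round(o["contact_force"],1),round(o["gripper_force"],1))
sys.exit(int(o["moment"][2]<-0.26))
E
python3 -m jog '[{"fingers":0.035,"x":0,"y":0,"z":0,"rx":0,"ry":0,"rz":1.5},{"fingers":0.035,"x":0,"y":0,"z":0,"rx":0,"ry":0,"rz":1.5}]' 20 >/dev/null && python3 chk.py &&
python3 -m jog '[{"fingers":0.035,"x":0,"y":0,"z":0,"rx":0,"ry":0,"rz":1.5},{"fingers":0.035,"x":0,"y":0,"z":0,"rx":0,"ry":0,"rz":1.5}]' 20 >/dev/null && python3 chk.py &&
python3 -m jog '[{"fingers":0.035,"x":0,"y":0,"z":0,"rx":0,"ry":0,"rz":1.5},{"fingers":0.035,"x":0,"y":0,"z":0,"rx":0,"ry":0,"rz":1.5}]' 20 >/dev/null && python3 chk.py &&
python3 -m jog '[{"fingers":0.035,"x":0,"y":0,"z":0,"rx":0,"ry":0,"rz":1.5},{"fingers":0.035,"x":0,"y":0,"z":0,"rx":0,"ry":0,"rz":1.5}]' 20 >/dev/null && python3 chk.py &&
python3 -m jog '[{"fingers":0.035,"x":0,"y":0,"z":0,"rx":0,"ry":0,"rz":1.5},{"fingers":0.035,"x":0,"y":0,"z":0,"rx":0,"ry":0,"rz":1.5}]' 20 >/dev/null && python3 chk.py &&
python3 -m jog '[{"fingers":0.035,"x":0,"y":0,"z":0,"rx":0,"ry":0,"rz":1.5},{"fingers":0.035,"x":0,"y":0,"z":0,"rx":0,"ry":0,"rz":1.5}]' 20 >/dev/null && python3 chk.py
```

```text
-32.74 [-0.079  0.21   0.101] [-1.1 -1.1  6.1] 25.4
-35.74 [-0.039  0.244  0.082] [-0.9 -0.1  6.5] 25.4
-38.74 [-0.074  0.255  0.11 ] [-0.9 -0.1  7.8] 25.4
-41.74 [-0.091  0.279  0.063] [-2.1 -0.2  6.9] 25.4
-44.74 [0.007 0.277 0.059] [-1.3 -1.   4.9] 25.4
-47.73 [-0.035  0.338  0.07 ] [-1.  -0.2  6.9] 25.4
```

The reaction to clockwise turning shows as +Mz, about +0.08 when free. I'll fix the check's sign and go on.

```bash
sed -i 's/<-0.26/>0.22/' chk.py
python3 -m jog '[{"fingers":0.035,"x":0,"y":0,"z":0,"rx":0,"ry":0,"rz":1.5},{"fingers":0.035,"x":0,"y":0,"z":0,"rx":0,"ry":0,"rz":1.5}]' 20 >/dev/null && python3 chk.py &&
python3 -m jog '[{"fingers":0.035,"x":0,"y":0,"z":0,"rx":0,"ry":0,"rz":1.5},{"fingers":0.035,"x":0,"y":0,"z":0,"rx":0,"ry":0,"rz":1.5}]' 20 >/dev/null && python3 chk.py &&
python3 -m jog '[{"fingers":0.035,"x":0,"y":0,"z":0,"rx":0,"ry":0,"rz":1.5},{"fingers":0.035,"x":0,"y":0,"z":0,"rx":0,"ry":0,"rz":1.5}]' 20 >/dev/null && python3 chk.py &&
python3 -m jog '[{"fingers":0.035,"x":0,"y":0,"z":0,"rx":0,"ry":0,"rz":1.5},{"fingers":0.035,"x":0,"y":0,"z":0,"rx":0,"ry":0,"rz":1.5}]' 20 >/dev/null && python3 chk.py &&
python3 -m jog '[{"fingers":0.035,"x":0,"y":0,"z":0,"rx":0,"ry":0,"rz":1.5},{"fingers":0.035,"x":0,"y":0,"z":0,"rx":0,"ry":0,"rz":1.5}]' 20 >/dev/null && python3 chk.py &&
python3 -m jog '[{"fingers":0.035,"x":0,"y":0,"z":0,"rx":0,"ry":0,"rz":1.5},{"fingers":0.035,"x":0,"y":0,"z":0,"rx":0,"ry":0,"rz":1.5}]' 20 >/dev/null && python3 chk.py && 
python3 -m jog '[{"fingers":0.035,"x":0,"y":0,"z":0,"rx":0,"ry":0,"rz":1.5},{"fingers":0.035,"x":0,"y":0,"z":0,"rx":0,"ry":0,"rz":1.5}]' 20 >/dev/null && python3 chk.py &&
python3 -m jog '[{"fingers":0.035,"x":0,"y":0,"z":0,"rx":0,"ry":0,"rz":1.5},{"fingers":0.035,"x":0,"y":0,"z":0,"rx":0,"ry":0,"rz":1.5}]' 20 >/dev/null && python3 chk.py
```

```text
-50.74 [-0.032  0.292  0.056] [-0.5 -0.2  6.8] 25.4
-53.74 [0.016 0.253 0.108] [-1.3 -0.3  7. ] 25.4
-56.74 [-0.014  0.292  0.189] [-1.7  0.7  6.7] 25.4
-59.73 [-0.022  0.321  0.071] [-0.7 -0.5  7.4] 25.4
-62.73 [0.067 0.295 0.078] [-1.7 -0.4  6.9] 25.4
-65.73 [0.026 0.253 0.084] [-0.8  0.1  7.3] 25.4
-68.73 [0.042 0.313 0.11 ] [-1.9 -0.1  7.4] 25.4
-71.73 [0.067 0.347 0.031] [-1.6  0.2  8.3] 25.4
```

```bash
python3 -m jog '[{"fingers":0.035,"x":0,"y":0,"z":0,"rx":0,"ry":0,"rz":1.5},{"fingers":0.035,"x":0,"y":0,"z":0,"rx":0,"ry":0,"rz":1.5}]' 20 >/dev/null && python3 chk.py &&
python3 -m jog '[{"fingers":0.035,"x":0,"y":0,"z":0,"rx":0,"ry":0,"rz":1.5},{"fingers":0.035,"x":0,"y":0,"z":0,"rx":0,"ry":0,"rz":1.5}]' 20 >/dev/null && python3 chk.py &&
python3 -m jog '[{"fingers":0.035,"x":0,"y":0,"z":0,"rx":0,"ry":0,"rz":1.5},{"fingers":0.035,"x":0,"y":0,"z":0,"rx":0,"ry":0,"rz":1.5}]' 20 >/dev/null && python3 chk.py &&
python3 -m jog '[{"fingers":0.035,"x":0,"y":0,"z":0,"rx":0,"ry":0,"rz":1.5},{"fingers":0.035,"x":0,"y":0,"z":0,"rx":0,"ry":0,"rz":1.5}]' 20 >/dev/null && python3 chk.py &&
python3 -m jog '[{"fingers":0.035,"x":0,"y":0,"z":0,"rx":0,"ry":0,"rz":1.5},{"fingers":0.035,"x":0,"y":0,"z":0,"rx":0,"ry":0,"rz":1.5}]' 20 >/dev/null && python3 chk.py &&
python3 -m jog '[{"fingers":0.035,"x":0,"y":0,"z":0,"rx":0,"ry":0,"rz":1.5},{"fingers":0.035,"x":0,"y":0,"z":0,"rx":0,"ry":0,"rz":1.5}]' 20 >/dev/null && python3 chk.py && 
python3 -m jog '[{"fingers":0.035,"x":0,"y":0,"z":0,"rx":0,"ry":0,"rz":1.5},{"fingers":0.035,"x":0,"y":0,"z":0,"rx":0,"ry":0,"rz":1.5}]' 20 >/dev/null && python3 chk.py &&
python3 -m jog '[{"fingers":0.035,"x":0,"y":0,"z":0,"rx":0,"ry":0,"rz":1.5},{"fingers":0.035,"x":0,"y":0,"z":0,"rx":0,"ry":0,"rz":1.5}]' 20 >/dev/null && python3 chk.py
```

```text
-74.73 [0.055 0.27  0.101] [-1.  -0.3  7.4] 25.4
-77.73 [0.102 0.282 0.106] [-1.7  1.   8.3] 25.5
-80.73 [0.038 0.327 0.068] [-1.7 -0.1  8. ] 25.5
-83.73 [0.104 0.335 0.126] [-1.3  0.8  8.7] 25.5
-86.73 [0.135 0.324 0.15 ] [-2.   0.1  7.6] 25.5
-89.73 [0.137 0.284 0.082] [-1.7  0.6  8.4] 25.5
-92.73 [0.161 0.355 0.046] [-1.2  1.   7.4] 25.5
-95.72 [0.171 0.345 0.156] [-1.2  0.6  7.4] 25.4
```

```bash
python3 -m jog '[{"fingers":0.035,"x":0,"y":0,"z":0,"rx":0,"ry":0,"rz":1.0},{"fingers":0.035,"x":0,"y":0,"z":0,"rx":0,"ry":0,"rz":1.0}]' 20 >/dev/null && python3 chk.py &&
python3 -m jog '[{"fingers":0.035,"x":0,"y":0,"z":0,"rx":0,"ry":0,"rz":1.0},{"fingers":0.035,"x":0,"y":0,"z":0,"rx":0,"ry":0,"rz":1.0}]' 20 >/dev/null && python3 chk.py &&
python3 -m jog '[{"fingers":0.035,"x":0,"y":0,"z":0,"rx":0,"ry":0,"rz":1.0},{"fingers":0.035,"x":0,"y":0,"z":0,"rx":0,"ry":0,"rz":1.0}]' 20 >/dev/null && python3 chk.py &&
python3 -m jog '[{"fingers":0.035,"x":0,"y":0,"z":0,"rx":0,"ry":0,"rz":1.0},{"fingers":0.035,"x":0,"y":0,"z":0,"rx":0,"ry":0,"rz":1.0}]' 20 >/dev/null && python3 chk.py &&
python3 -m jog '[{"fingers":0.035,"x":0,"y":0,"z":0,"rx":0,"ry":0,"rz":1.0},{"fingers":0.035,"x":0,"y":0,"z":0,"rx":0,"ry":0,"rz":1.0}]' 20 >/dev/null && python3 chk.py &&
python3 -m jog '[{"fingers":0.035,"x":0,"y":0,"z":0,"rx":0,"ry":0,"rz":1.0},{"fingers":0.035,"x":0,"y":0,"z":0,"rx":0,"ry":0,"rz":1.0}]' 20 >/dev/null && python3 chk.py && 
python3 -m jog '[{"fingers":0.035,"x":0,"y":0,"z":0,"rx":0,"ry":0,"rz":1.0},{"fingers":0.035,"x":0,"y":0,"z":0,"rx":0,"ry":0,"rz":1.0}]' 20 >/dev/null && python3 chk.py &&
python3 -m jog '[{"fingers":0.035,"x":0,"y":0,"z":0,"rx":0,"ry":0,"rz":1.0},{"fingers":0.035,"x":0,"y":0,"z":0,"rx":0,"ry":0,"rz":1.0}]' 20 >/dev/null && python3 chk.py
```

```text
-97.57 [-0.01   0.29   0.764] [-1.1 -0.4  7.4] 24.5
```

The torque jumped at about −96°, so the nut is finger-tight. I'll release, rise and look at the nut.

```bash
python3 -m jog '[{"fingers":0.065,"x":0,"y":0,"z":0,"rx":0,"ry":0,"rz":0},{"fingers":0.065,"x":0,"y":0,"z":0,"rx":0,"ry":0,"rz":0},{"fingers":0.07,"x":0,"y":0,"z":-0.01,"rx":0,"ry":0,"rz":0},{"fingers":0.085,"x":0,"y":0,"z":-0.04,"rx":0,"ry":0,"rz":0},{"fingers":0.085,"x":0,"y":0,"z":-0.05,"rx":0,"ry":0,"rz":0},{"fingers":0.085,"x":0,"y":0,"z":-0.05,"rx":0,"ry":0,"rz":0},{"fingers":0.085,"x":0,"y":0,"z":-0.01,"rx":0,"ry":0,"rz":0},{"fingers":0.085,"x":0,"y":0,"z":0,"rx":0,"ry":0,"rz":0}]' 20 >/dev/null
cat > fit.py <<'E'
# nut top hexagon fit: distance transform of brass/cap mask, maximise agreement
from h import *
from scipy.optimize import minimize
def nutfit(name,ax=(.512,-.1743),out=None):
    f=np.load(f"pics/{name}.npz");p=f["p"];K=dict(mtx=f["mtx"],extrinsics=f["extrinsics"])
    xs=ax[0]+np.arange(-.035,.035,.00025);ys=ax[1]+np.arange(-.035,.035,.00025)
    X,Y=np.meshgrid(xs,ys[::-1]);P=np.stack([X,Y,np.full_like(X,.1)],-1).reshape(-1,3)
    W=np.linalg.inv(K["extrinsics"]);q=(P@W[:3,:3].T+W[:3,3])@K["mtx"].T;q=(q[:,:2]/q[:,2:]).astype(np.float32)
    im=cv2.remap(p,q[:,0].reshape(X.shape),q[:,1].reshape(X.shape),cv2.INTER_CUBIC)
    h=cv2.cvtColor(im,cv2.COLOR_RGB2HSV);
    cv2.imwrite(out or f"pics/{name}_top.png",cv2.resize(im[:,:,::-1],(560,560)))
    red=((h[...,0]<6)|(h[...,0]>172))&(h[...,1]>140)
    return im,h,X,Y,red
E
python3 - <<'E'
from fit import *
o,M=st();snap("wrist","w4");im,h,X,Y,red=nutfit("w4")
E
```

```text
t 11.22 tcp [ 0.5113 -0.1741  0.2268] xax [ 0.991 -0.134  0.001] yax yaw -97.69 z [ 0.001  0.    -1.   ] F [ 0.3  0.2 -0.6] Mo [-0.018  0.048  0.037] w 0.0849 g 0.0 j7 [-0.31  0.29  0.63  1.92 -0.21  0.99 -1.28]
```

View pics/w4_top.png

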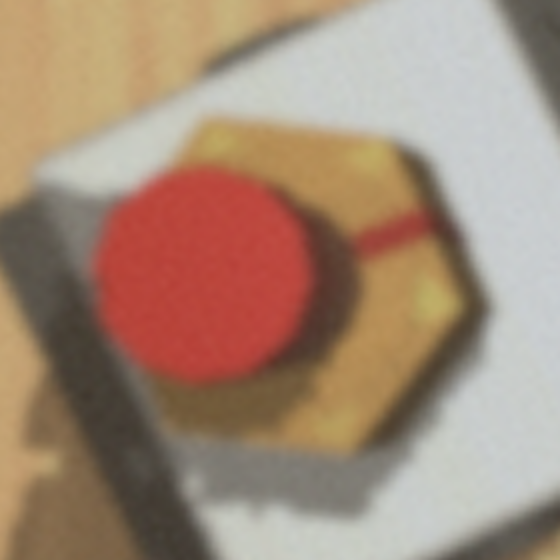

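The rectified view (8 px/mm) gives a nut yaw of about 22.6° from the right edge (400,140)–(468,302), with the axis at (0.512,−0.175). The nut turned about 91.5°. The ring will fit at wrench yaw 142.6°. Next, the wrench.

```bash
python3 -m jog '[{"fingers":0.085,"x":-0.0075,"y":-0.055,"z":0,"rx":0,"ry":0,"rz":0},{"fingers":0.085,"x":-0.0075,"y":-0.055,"z":0,"rx":0,"ry":0,"rz":0},{"fingers":0.085,"x":-0.0075,"y":-0.055,"z":0,"rx":0,"ry":0,"rz":0},{"fingers":0.085,"x":-0.0075,"y":-0.055,"z":0,"rx":0,"ry":0,"rz":0},{"fingers":0.085,"x":-0.0075,"y":-0.055,"z":0,"rx":0,"ry":0,"rz":0},{"fingers":0.085,"x":-0.0075,"y":-0.055,"z":0,"rx":0,"ry":0,"rz":0}]' 20 >/dev/null
python3 -m jog '[{"fingers":0.085,"x":0,"y":0,"z":0,"rx":0,"ry":0,"rz":-10.2},{"fingers":0.085,"x":0,"y":0,"z":0,"rx":0,"ry":0,"rz":-10.2},{"fingers":0.085,"x":0,"y":0,"z":0,"rx":0,"ry":0,"rz":-10.2},{"fingers":0.085,"x":0,"y":0,"z":0,"rx":0,"ry":0,"rz":-10.2},{"fingers":0.085,"x":0,"y":0,"z":0,"rx":0,"ry":0,"rz":-10.2},{"fingers":0.085,"x":0,"y":0,"z":0,"rx":0,"ry":0,"rz":-10.2},{"fingers":0.085,"x":0,"y":0,"z":0,"rx":0,"ry":0,"rz":-10.2},{"fingers":0.085,"x":0,"y":0,"z":0,"rx":0,"ry":0,"rz":-10.2}]' 20 >/dev/null
python3 -m jog '[{"fingers":0.085,"x":0,"y":0,"z":0,"rx":0,"ry":0,"rz":-10.2},{"fingers":0.085,"x":0,"y":0,"z":0,"rx":0,"ry":0,"rz":-10.2},{"fingers":0.085,"x":0,"y":0,"z":0,"rx":0,"ry":0,"rz":0}]' 20 >/dev/null
python3 - <<'E'
from h import *
st();p,d,K=snap("wrist","w5")
for t in ["wrench_grip","wrench_ring","rest"]:
    print(t,[(np.round(q["xyz"],4).tolist(),round(q["score"],2)) for q in r.landmark_of(t,"wrist")])
C=cloud("wrist",d,K);m=(C[...,2]>.04)&(C[...,2]<.052)&(abs(C[...,0]-.51)<.08)&(abs(C[...,1]-.17)<.15)
print(m.sum(),np.median(C[m][:,2]),cv2.minAreaRect(C[m][:,:2].astype(np.float32)*1000))
P=C[m][:,:2];h=P[(P[:,1]<.20)&(P[:,1]>.09)];s=np.polyfit(h[:,1],h[:,0],1);print("handle x=",s,np.degrees(np.arctan2(1,s[0])),"tail..ring y",P[:,1].min(),P[:,1].max())
g=P[(P[:,1]>.215)];print("ring",[np.percentile(g[:,i],[.5,99.5]).round(4).tolist() for i in (0,1)])
E
```

```text
t 13.4 tcp [0.5098 0.1584 0.2246] xax [-0.073  0.997 -0.001] yax yaw 4.2 z [-0.003 -0.001 -1.   ] F [ 0.8 -0.2 -0.3] Mo [-0.034 -0.006 -0.039] w 0.0849 g 0.0 j7 [-0.57  0.25  0.19  1.91 -0.06  0.99 -0.29]
wrench_grip [([0.5109, 0.1707, 0.0386], 0.98), ([0.3589, 0.1909, 0.0037], 0.69)]
wrench_ring [([0.3103, 0.1695, 0.0063], 0.71), ([0.7086, 0.1818, -0.0001], 0.69)]
rest [([0.5109, 0.1622, 0.0043], 0.94)]
3581 0.045852252672327565 ((499.969970703125, 167.69580078125), (212.232666015625, 64.60047912597656), 88.15826416015625)
handle x= [-0.09581361  0.52566417] 95.47300817229633 tail..ring y 0.06092835726091164 0.2733822751037418
ring [[0.4718, 0.533], [0.2154, 0.2729]]
```

View pics/w5.png

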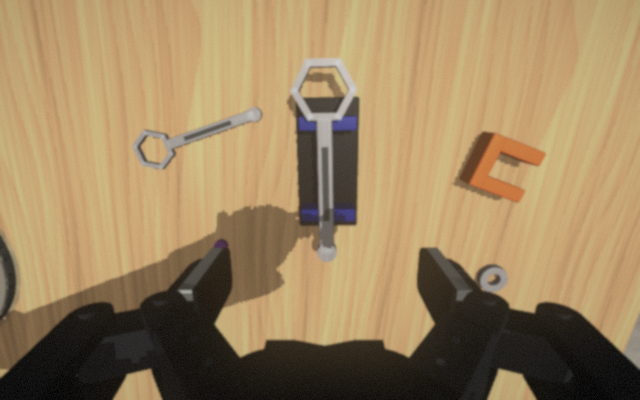

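This is the large steel wrench on the blue-barred rest, with its ring at (323,90) and tail at (327,253). The smaller look-alike is at (155,150), so the choice is confirmed. The wrench's yaw is 95.5°, its grip point (0.509,0.170), and its top 45.8 mm up, as it must be.

```bash
python3 -m jog '[{"fingers":0.06,"x":0.012,"y":0.0004,"z":0.03,"rx":0,"ry":0,"rz":-1.3},{"fingers":0.05,"x":0,"y":0,"z":0.045,"rx":0,"ry":0,"rz":0},{"fingers":0.05,"x":0,"y":0,"z":0.045,"rx":0,"ry":0,"rz":0},{"fingers":0.05,"x":0,"y":0,"z":0.035,"rx":0,"ry":0,"rz":0},{"fingers":0.05,"x":0,"y":0,"z":0,"rx":0,"ry":0,"rz":0},{"fingers":0.05,"x":0,"y":0,"z":0,"rx":0,"ry":0,"rz":0}]' 20 >/dev/null
python3 - <<'E'
from h import *
st();p,d,K=snap("wrist","w6")
C=cloud("wrist",d,K);m=(C[...,2]>.040)&(C[...,2]<.052)&(abs(C[...,0]-.51)<.05)&(C[...,1]>.18)&(C[...,1]<.29)
P=C[m][:,:2];h=P[(P[:,1]<.215)&(P[:,1]>.185)];s=np.polyfit(h[:,1],h[:,0],1);print("handle",s,len(h),"x at .17",np.polyval(s,.1704),h[:,0].min(),h[:,0].max(),"ymax",np.percentile(P[:,1],99.8),"z",np.median(C[m][:,2]))
E
```

```text
t 14.35 tcp [0.5112 0.1712 0.0724] xax [-0.097  0.995  0.   ] yax yaw 5.56 z [ 0.001  0.001 -1.   ] F [0.8 0.1 0.7] Mo [ 0.018 -0.014  0.04 ] w 0.0498 g 0.0 j7 [-0.55  0.47  0.14  2.02 -0.11  0.66 -0.24]
handle [-0.10915085  0.52830534] 1506 x at .17 0.5097060389167195 0.48874979402101093 0.5157162441705935 ymax 0.27345300433759473 z 0.04586400580722237
```

```bash
python3 -m jog '[{"fingers":0.05,"x":-0.0005,"y":-0.0015,"z":0.03,"rx":0,"ry":0,"rz":0},{"fingers":0.05,"x":0,"y":0,"z":0.021,"rx":0,"ry":0,"rz":0},{"fingers":0.05,"x":0,"y":0,"z":0,"rx":0,"ry":0,"rz":0},{"fingers":0.005,"x":0,"y":0,"z":0,"rx":0,"ry":0,"rz":0},{"fingers":0.005,"x":0,"y":0,"z":0,"rx":0,"ry":0,"rz":0},{"fingers":0.005,"x":0,"y":0,"z":0,"rx":0,"ry":0,"rz":0},{"fingers":0.005,"x":0,"y":0,"z":0,"rx":0,"ry":0,"rz":0}]' 55 >/dev/null; python3 -c "
from h import *
st()"
python3 -m jog '[{"fingers":0.005,"x":0,"y":0,"z":-0.02,"rx":0,"ry":0,"rz":0},{"fingers":0.005,"x":0,"y":0,"z":-0.04,"rx":0,"ry":0,"rz":0},{"fingers":0.005,"x":0,"y":0,"z":-0.05,"rx":0,"ry":0,"rz":0},{"fingers":0.005,"x":0,"y":0,"z":-0.04,"rx":0,"ry":0,"rz":0},{"fingers":0.005,"x":0,"y":0,"z":-0.01,"rx":0,"ry":0,"rz":0},{"fingers":0.005,"x":0,"y":0,"z":0,"rx":0,"ry":0,"rz":0}]' 55 >/dev/null
python3 -c "
from h import *
st()"
```

```text
t 15.28 tcp [0.5099 0.1707 0.0218] xax [-0.097  0.995  0.001] yax yaw 5.59 z [ 0.002  0.001 -1.   ] F [-1.3  0.   6.7] Mo [-0.038  0.214 -0.026] w 0.0152 g 53.6 j7 [-0.54  0.55  0.12  2.04 -0.12  0.55 -0.23]
t 16.02 tcp [0.5087 0.1702 0.1803] xax [-0.098  0.995  0.   ] yax yaw 5.6 z [ 0.  0. -1.] F [ 0.3 -0.1 -2.9] Mo [-0.057 -0.026 -0.072] w 0.015 g 54.3 j7 [-0.59  0.31  0.18  1.95 -0.07  0.89 -0.27]
```

```bash
python3 -m jog '[{"fingers":0.005,"x":-0.03,"y":0.002,"z":0,"rx":0,"ry":0,"rz":0},{"fingers":0.005,"x":-0.052,"y":0.003,"z":0,"rx":0,"ry":0,"rz":0},{"fingers":0.005,"x":-0.055,"y":0.004,"z":0,"rx":0,"ry":0,"rz":0},{"fingers":0.005,"x":-0.055,"y":0.003,"z":0,"rx":0,"ry":0,"rz":0},{"fingers":0.005,"x":-0.055,"y":0.003,"z":0,"rx":0,"ry":0,"rz":0},{"fingers":0.005,"x":-0.055,"y":0.003,"z":0,"rx":0,"ry":0,"rz":0},{"fingers":0.005,"x":-0.055,"y":0.003,"z":0,"rx":0,"ry":0,"rz":0},{"fingers":0.005,"x":-0.038,"y":0.003,"z":0,"rx":0,"ry":0,"rz":0}]' 55 >/dev/null
python3 -m jog '[{"fingers":0.005,"x":0,"y":0,"z":0,"rx":0,"ry":0,"rz":-7},{"fingers":0.005,"x":0,"y":0,"z":0,"rx":0,"ry":0,"rz":-10},{"fingers":0.005,"x":0,"y":0,"z":0,"rx":0,"ry":0,"rz":-10},{"fingers":0.005,"x":0,"y":0,"z":0,"rx":0,"ry":0,"rz":-10},{"fingers":0.005,"x":0,"y":0,"z":0,"rx":0,"ry":0,"rz":-10},{"fingers":0.005,"x":0,"y":0,"z":0,"rx":0,"ry":0,"rz":0},{"fingers":0.005,"x":0,"y":0,"z":0,"rx":0,"ry":0,"rz":0}]' 55 >/dev/null
python3 - <<'E'
from h import *
o,M=st();p,d,K=snap("wrist","w7")
C=cloud("wrist",d,K);t=o["tcp_pos"];L=(C-t)@M  # tool coords
hsv=cv2.cvtColor(p,cv2.COLOR_RGB2HSV)
m=(C[...,2]>.18)&(C[...,2]<.215)&(L[...,0]>.03)&(L[...,0]<.13)&(abs(L[...,1])<.05)
Q=L[m];g=Q[Q[:,0]>.06]
print(m.sum(),np.median(C[m][:,2]),"ring tool x front",np.percentile(Q[:,0],99.7),"y ext",np.percentile(g[:,1],[.3,99.7]))
h=Q[Q[:,0]<.046];print(len(h),h[:,1].min(),h[:,1].max(),np.polyfit(h[:,0],h[:,1],1))
E
```

```text
t 17.9 tcp [ 0.5706 -0.2204  0.1789] xax [-0.792  0.61   0.002] yax yaw 52.4 z [-0.002  0.001 -1.   ] F [ 0.7  1.3 -1.3] Mo [-0.013 -0.04   0.015] w 0.0148 g 54.2 j7 [ 0.17  0.43  0.13  1.77 -0.07  0.95  1.24]
13445 0.2029327763604653 ring tool x front 0.10256200168835533 y ext [-0.03190727  0.03125936]
1651 -0.016894027665077756 0.016082717551130603 [ 0.00192439 -0.0004531 ]
```

View pics/w7.png

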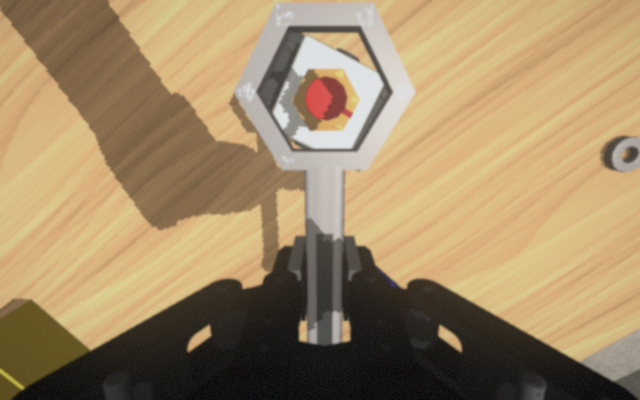

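The ring at (325,90) frames the nut at (325,98), with the stripe pointing down-right. In the wrench frame the nut lies within about 1 mm of the ring centre and the yaws match. Lowering to just above the nut.

```bash
python3 -m jog '[{"fingers":0.005,"x":0,"y":0,"z":0.015,"rx":0,"ry":0,"rz":0},{"fingers":0.005,"x":0,"y":0,"z":0.025,"rx":0,"ry":0,"rz":0},{"fingers":0.005,"x":0,"y":0,"z":0.025,"rx":0,"ry":0,"rz":0},{"fingers":0.005,"x":0,"y":0,"z":0.016,"rx":0,"ry":0,"rz":0},{"fingers":0.005,"x":0,"y":0,"z":0.004,"rx":0,"ry":0,"rz":0},{"fingers":0.005,"x":0,"y":0,"z":0,"rx":0,"ry":0,"rz":0}]' 55 >/dev/null
python3 - <<'E'
from h import *
o,M=st();p,d,K=snap("wrist","w8")
t=o["tcp_pos"];print("ring c",t+M@[.0743,-.0003,-.019])
im=p[0:200,200:450,::-1];cv2.imwrite("pics/w8c.png",cv2.resize(im,None,fx=3,fy=3,interpolation=cv2.INTER_CUBIC))
E
```

```text
t 18.7 tcp [ 0.5715 -0.2206  0.0955] xax [-0.794  0.608 -0.   ] yax yaw 52.59 z [ 0. -0. -1.] F [-0.2 -0.4 -2.1] Mo [-0.023  0.     0.008] w 0.0147 g 54.2 j7 [ 0.18  0.53  0.11  1.83 -0.08  0.79  1.25]
ring c [ 0.51234286 -0.17571497  0.11442621]
```

View pics/w8c.png

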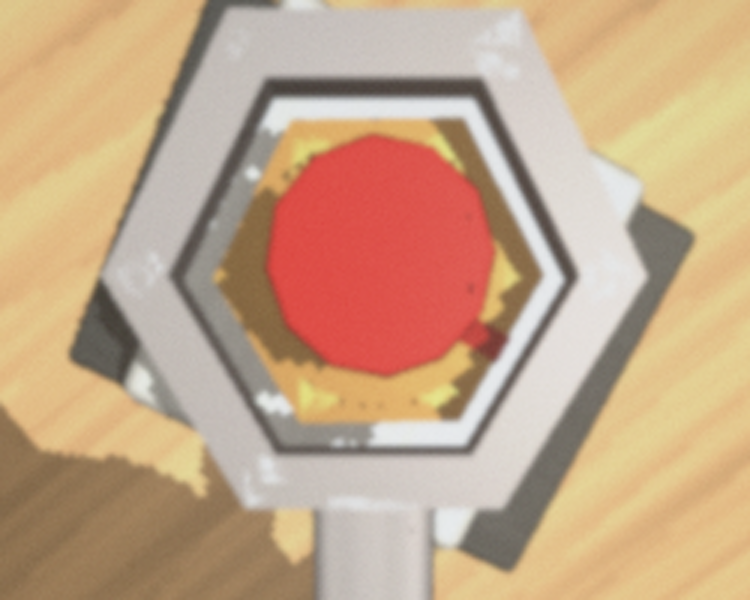

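The ring is aligned with the nut, with the ring centre at (375,268) and the nut centre at (378,270) in the crop. Lowering over the nut.

```bash
python3 -m jog '[{"fingers":0.005,"x":0.0008,"y":0.0006,"z":0.007,"rx":0,"ry":0,"rz":0},{"fingers":0.005,"x":0,"y":0,"z":0.006,"rx":0,"ry":0,"rz":0},{"fingers":0.005,"x":0,"y":0,"z":0,"rx":0,"ry":0,"rz":0}]' 55 && python3 -m jog '[{"fingers":0.005,"x":0,"y":0,"z":0.008,"rx":0,"ry":0,"rz":0},{"fingers":0.005,"x":0,"y":0,"z":0.009,"rx":0,"ry":0,"rz":0},{"fingers":0.005,"x":0,"y":0,"z":0,"rx":0,"ry":0,"rz":0}]' 55 >/dev/null;  python3 -c "
from h import *
o,M=st();print(o['tcp_pos']+M@[.0743,-.0003,-.019])"
```

```text
clock: 19.12
tcp_pos: [0.5706, -0.2194, 0.0817]
orientation: [-1.007, -2.975, 0.0]
contact_force: [0.5, 0.3, -2.7]
grip_width: 0.0149
gripper_force: 54.2
t 19.5 tcp [ 0.5702 -0.2193  0.0642] xax [-0.794  0.607  0.002] yax yaw 52.6 z [-0.002  0.001 -1.   ] F [-0.7  0.1 -2.7] Mo [-0.029  0.046 -0.002] w 0.0149 g 54.2 j7 [ 0.19  0.57  0.11  1.85 -0.09  0.73  1.26]
[ 0.51105339 -0.17442855  0.08330803]
```

```bash
cat > chk2.py <<'E'
from h import *
o=r.get_obs();M=R.from_rotvec(o["orientation"]).as_matrix();t=o["tcp_pos"];f=o["contact_force"];a=np.array([.512,-.1747])
rc=t+M@[.0743,-.0003,-.019];d=t[:2]-a
print("yaw",round(np.degrees(np.arctan2(M[1,1],M[0,1])),2),"T",round(o["moment"][2]+d[0]*f[1]-d[1]*f[0],3),"Mz",round(o["moment"][2],3),"Ftool",np.round(M.T@f,1),"ring-axis mm",np.round((M[:2,:2].T@(rc[:2]-a))*1e3,1),"z",round(t[2],4),"w",round(o["grip_width"],4),"t",round(o["clock"],2))
E
python3 chk2.py
python3 -m jog '[{"fingers":0.005,"x":0.0001,"y":-0.0039,"z":0,"rx":0,"ry":0,"rz":3}]' 55 >/dev/null; python3 chk2.py
python3 -m jog '[{"fingers":0.005,"x":0.0001,"y":-0.0026,"z":0,"rx":0,"ry":0,"rz":2}]' 55 >/dev/null; python3 chk2.py
python3 -m jog '[{"fingers":0.005,"x":0.0001,"y":-0.0026,"z":0,"rx":0,"ry":0,"rz":2}]' 55 >/dev/null; python3 chk2.py
python3 -m jog '[{"fingers":0.005,"x":0.0001,"y":-0.0026,"z":0,"rx":0,"ry":0,"rz":2}]' 55 >/dev/null; python3 chk2.py
python3 -m jog '[{"fingers":0.005,"x":0.0001,"y":-0.0026,"z":0,"rx":0,"ry":0,"rz":2}]' 55 >/dev/null; python3 chk2.py
python3 -m jog '[{"fingers":0.005,"x":0.0001,"y":-0.0026,"z":0,"rx":0,"ry":0,"rz":2}]' 55 >/dev/null; python3 chk2.py
```

```text
yaw 52.6 T -0.026 Mz -0.002 Ftool [ 0.7 -0.3  2.7] ring-axis mm [ 0.9 -0.4] z 0.0642 w 0.0149 t 19.5
yaw 49.48 T 0.001 Mz 0.054 Ftool [ 0.3 -0.7  1.7] ring-axis mm [0.2 0.3] z 0.0653 w 0.0149 t 19.62
yaw 47.41 T 0.028 Mz 0.031 Ftool [ 0.8 -0.   2.6] ring-axis mm [-0.  -0.4] z 0.0655 w 0.0148 t 19.75
yaw 45.45 T 0.01 Mz -0.019 Ftool [0.5 0.4 2.7] ring-axis mm [ 0.1 -0.2] z 0.0656 w 0.0149 t 19.88
yaw 43.47 T 0.118 Mz 0.061 Ftool [-0.6  0.8  3.3] ring-axis mm [ 0.1 -0. ] z 0.0656 w 0.0148 t 20.0
yaw 41.52 T 0.571 Mz 0.384 Ftool [-1.5  2.5  3.6] ring-axis mm [0.1 0.4] z 0.0656 w 0.0149 t 20.12
yaw 39.56 T 0.896 Mz 0.564 Ftool [-1.8  4.5  2. ] ring-axis mm [0.1 0.9] z 0.0657 w 0.0148 t 20.25
```

```bash
python3 -m jog '[{"fingers":0.005,"x":0.0002,"y":-0.0052,"z":0,"rx":0,"ry":0,"rz":4},{"fingers":0.005,"x":0.0002,"y":-0.0052,"z":0,"rx":0,"ry":0,"rz":4},{"fingers":0.005,"x":0.0002,"y":-0.0052,"z":0,"rx":0,"ry":0,"rz":4}]' 55 >/dev/null; python3 chk2.py
python3 -m jog '[{"fingers":0.005,"x":0.0002,"y":-0.0052,"z":0,"rx":0,"ry":0,"rz":4},{"fingers":0.005,"x":0.0002,"y":-0.0052,"z":0,"rx":0,"ry":0,"rz":4},{"fingers":0.005,"x":0.0002,"y":-0.0052,"z":0,"rx":0,"ry":0,"rz":4}]' 55 >/dev/null; python3 chk2.py
```

```text
yaw 27.51 T 0.879 Mz 0.539 Ftool [-1.3  4.6  2.7] ring-axis mm [0.2 0.8] z 0.0657 w 0.0151 t 20.62
yaw 15.5 T 0.776 Mz 0.581 Ftool [-1.6  2.7  3.5] ring-axis mm [0.2 0.7] z 0.0657 w 0.0146 t 21.0
```

```bash
python3 -m jog '[{"fingers":0.005,"x":0.0002,"y":-0.0052,"z":0,"rx":0,"ry":0,"rz":4},{"fingers":0.005,"x":0.0002,"y":-0.0052,"z":0,"rx":0,"ry":0,"rz":4},{"fingers":0.005,"x":0.0002,"y":-0.0052,"z":0,"rx":0,"ry":0,"rz":4},{"fingers":0.005,"x":0.0002,"y":-0.0052,"z":0,"rx":0,"ry":0,"rz":4}]' 55 >/dev/null; python3 chk2.py
python3 -m jog '[{"fingers":0.005,"x":0.0002,"y":-0.0052,"z":0,"rx":0,"ry":0,"rz":4},{"fingers":0.005,"x":0.0002,"y":-0.0052,"z":0,"rx":0,"ry":0,"rz":4},{"fingers":0.005,"x":0.0001,"y":-0.0039,"z":0,"rx":0,"ry":0,"rz":3},{"fingers":0.005,"x":0.0001,"y":-0.0026,"z":0,"rx":0,"ry":0,"rz":2}]' 55 >/dev/null; python3 chk2.py
python3 - <<'E'
from h import *
p,d,K=snap("wrist","w9")
im=p[0:200,200:450,::-1];cv2.imwrite("pics/w9c.png",cv2.resize(im,None,fx=3,fy=3,interpolation=cv2.INTER_CUBIC))
hsv=cv2.cvtColor(p,cv2.COLOR_RGB2HSV);red=((hsv[...,0]<6)|(hsv[...,0]>172))&(hsv[...,1]>130);red[200:]=0
n,l,s,c=cv2.connectedComponentsWithStats(red.astype(np.uint8));print([(s[i].tolist(),c[i].round(1).tolist()) for i in range(1,n) if s[i][4]>4])
E
```

```text
yaw -0.51 T 0.775 Mz 0.557 Ftool [-0.7  2.9  3.4] ring-axis mm [0.1 0.5] z 0.0658 w 0.0148 t 21.5
yaw -13.48 T 0.866 Mz 0.523 Ftool [-0.9  4.6  3. ] ring-axis mm [0.1 0.2] z 0.0658 w 0.0146 t 22.0
[([269, 24, 112, 112, 9207], [321.3, 79.8])]
```

View pics/w9c.png

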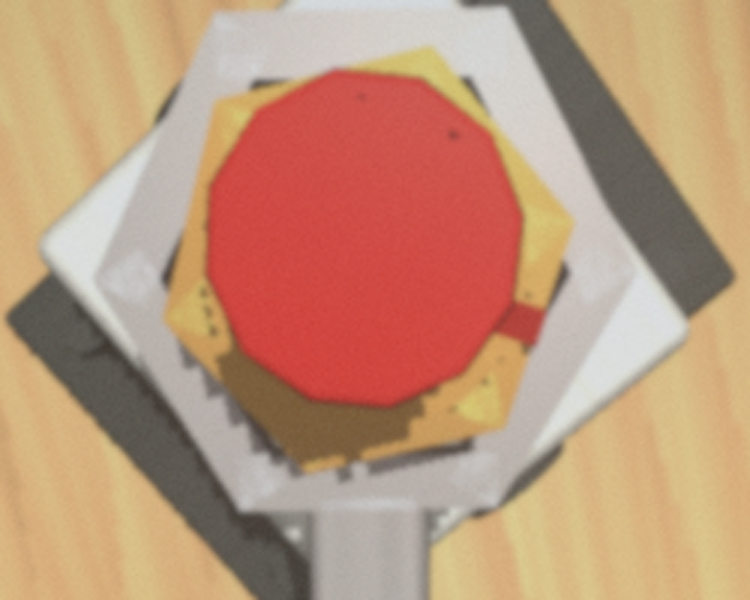

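The picture shows the nut inside the ring, rotated about 12° ccw against it, with the stripe at crop (520,322). Nut-top vertices: (220,100), (430,48), (572,220), (503,430), (300,470), (165,320). This has used up my picture views, so I'll continue by numbers only. Now computing the nut yaw.

Run:
```python
from h import *
from scipy.optimize import least_squares
f=np.load("pics/w9.npz");K=dict(mtx=f["mtx"],extrinsics=f["extrinsics"])
g=lambda c:pix2plane("wrist",[200+c[0]/3-.33,c[1]/3-.33],.1,K)[:2]
V=np.array([g(c) for c in [(220,100),(430,48),(572,220),(503,430),(300,470),(165,320)]])
print(V.mean(0))
# image cw order -> world cw order
def res(q):
    a=q[2]-np.radians(60)*np.arange(6); return (V-(q[:2]+q[3]*np.c_[np.cos(a),np.sin(a)])).ravel()
a0=np.arctan2(*(V[0]-V.mean(0))[::-1])
s=least_squares(res,[*V.mean(0),a0,.0231]);y=np.degrees(s.x[2])-30
print(s.x,"flat yaw mod60",y%60,"rms",np.abs(s.fun).max())
m=g((520,322));print("stripe yaw",np.degrees(np.arctan2(*(m-s.x[:2])[::-1])))
```

```text
[ 0.51213706 -0.1749786 ]
[ 0.51213706 -0.1749786   2.07378581  0.02303504] flat yaw mod60 28.819174417853674 rms 0.0005738455528204178
stripe yaw -30.694278106800073
```

```bash
python3 -m jog '[{"fingers":0.005,"x":0.0001,"y":-0.0033,"z":0,"rx":0,"ry":0,"rz":2.5},{"fingers":0.005,"x":0.0001,"y":-0.0033,"z":0,"rx":0,"ry":0,"rz":2.5},{"fingers":0.005,"x":0,"y":0,"z":0,"rx":0,"ry":0,"rz":0}]' 55 >/dev/null; python3 chk2.py
python3 - <<'E'
from h import *
from scipy.optimize import minimize
for n in ["w9","w10"]:
    if n=="w10": snap("wrist",n)
    f=np.load(f"pics/{n}.npz");p=f["p"];K=dict(mtx=f["mtx"],extrinsics=f["extrinsics"]);W=np.linalg.inv(K["extrinsics"])
    h=cv2.cvtColor(p,cv2.COLOR_RGB2HSV);m=((h[...,0]<28)|(h[...,0]>172))&(h[...,1]>120)&(h[...,2]>50)
    lim=np.zeros_like(m);lim[5:170,245:400]=1;m&=lim
    sat=cv2.GaussianBlur(m.astype(np.float32),(0,0),.7)
    def poly(q):
        a=q[2]+np.radians(30+60*np.arange(6));P=np.c_[q[0]+.0231*np.cos(a),q[1]+.0231*np.sin(a),np.full(6,.1)]
        u=(P@W[:3,:3].T+W[:3,3])@K["mtx"].T;return u[:,:2]/u[:,2:]
    def cost(q):
        z=np.zeros(m.shape,np.uint8);cv2.fillPoly(z,[np.round(poly(q)*256).astype(np.int32)],255,cv2.LINE_AA,8);z=z/255.
        ring=cv2.dilate(z,np.ones((9,9)))>0
        return np.abs(z-sat)[ring].sum()
    b=min((minimize(cost,[.512,-.175,np.radians(a)],method="Nelder-Mead",options=dict(initial_simplex=[[.512,-.175,np.radians(a)],[.5135,-.175,np.radians(a)],[.512,-.1735,np.radians(a)],[.512,-.175,np.radians(a+5)]])) for a in (-26,-32,-38,-44)),key=lambda s:s.fun)
    print(n,b.x[:2],np.degrees(b.x[2]),b.fun)
E
```

```text
yaw -18.48 T 0.568 Mz 0.251 Ftool [-1.4  4.3  3.2] ring-axis mm [ 0.1 -0.3] z 0.0657 w 0.015 t 22.43
w9 [ 0.51200246 -0.17528726] -32.223590973981096 889.7093169464806
w10 [ 0.51204501 -0.17533762] -37.31083899108997 845.6075029756754
```

The nut is at −37.3°, which is 60° past finger-tight (22.6°). I'll back the ring off to mid-play and lift.

```bash
python3 -m jog '[{"fingers":0.005,"x":0.0002,"y":0.0059,"z":0,"rx":0,"ry":0,"rz":-4.5},{"fingers":0.005,"x":0.0002,"y":0.0059,"z":0,"rx":0,"ry":0,"rz":-4.5},{"fingers":0.005,"x":0,"y":0,"z":0,"rx":0,"ry":0,"rz":0}]' 55 >/dev/null; python3 chk2.py
python3 -m jog '[{"fingers":0.005,"x":0,"y":0,"z":-0.008,"rx":0,"ry":0,"rz":0},{"fingers":0.005,"x":0,"y":0,"z":-0.012,"rx":0,"ry":0,"rz":0}]' 55 >/dev/null; python3 chk2.py
```

```text
yaw -9.52 T -0.067 Mz -0.14 Ftool [-0.1  1.   2.2] ring-axis mm [ 0.5 -1.4] z 0.065 w 0.0149 t 22.85
yaw -9.48 T 0.033 Mz -0.014 Ftool [-0.7  0.6  2.4] ring-axis mm [ 0.5 -1.5] z 0.0857 w 0.0148 t 23.1
```

```bash
python3 -m jog '[{"fingers":0.005,"x":0,"y":0,"z":-0.02,"rx":0,"ry":0,"rz":0},{"fingers":0.005,"x":0,"y":0,"z":-0.03,"rx":0,"ry":0,"rz":0},{"fingers":0.005,"x":0,"y":0,"z":-0.03,"rx":0,"ry":0,"rz":0},{"fingers":0.005,"x":0,"y":0,"z":-0.02,"rx":0,"ry":0,"rz":0},{"fingers":0.005,"x":0,"y":0,"z":0,"rx":0,"ry":0,"rz":0},{"fingers":0.005,"x":0,"y":0,"z":0,"rx":0,"ry":0,"rz":0}]' 55 >/dev/null; python3 chk2.py
python3 - <<'E'
from h import *
from scipy.optimize import minimize
o,M=st();p,d,K=snap("wrist","w11")
C=cloud("wrist",d,K);t=o["tcp_pos"];L=(C-t)@M
m=(C[...,2]>.18)&(C[...,2]<.215)&(L[...,0]>.03)&(L[...,0]<.13)&(abs(L[...,1])<.05)
Q=L[m];g=Q[Q[:,0]>.06];print(np.median(C[m][:,2]),"front",np.percentile(Q[:,0],99.7),"y",np.percentile(g[:,1],[.3,99.7]))
# wrench yaw in tool frame: front outer ring edge + handle line
h=Q[Q[:,0]<.045]
print("handle",len(h),np.polyfit(h[:,0],h[:,1],1))
A=[];
for y in np.arange(-.012,.0121,.003):
    k=g[abs(g[:,1]-y)<.001];A.append((y,np.percentile(k[:,0],98)))
A=np.array(A);print("front edge slope deg",np.degrees(np.polyfit(A[:,0],A[:,1],1)[0]))
c=(C[...,2]<.108)&(C[...,2]>.09)&(np.hypot(C[...,0]-.512,C[...,1]+.175)<.03)
hs=cv2.cvtColor(p,cv2.COLOR_RGB2HSV);red=c&((hs[...,0]<6)|(hs[...,0]>172))&(hs[...,1]>130)
w=C[red][:,:2].mean(0)-[.512,-.175];print("stripe",red.sum(),w,np.degrees(np.arctan2(w[1],w[0])))
E
```

```text
yaw -9.4 T -0.022 Mz 0.012 Ftool [-0.1 -0.5  2.9] ring-axis mm [ 0.9 -1.8] z 0.1847 w 0.0151 t 23.85
t 23.85 tcp [ 0.4986 -0.2468  0.1847] xax [0.163 0.987 0.001] yax yaw -9.4 z [-0.001  0.001 -1.   ] F [-0.5  0.  -2.9] Mo [0.028 0.013 0.012] w 0.0151 g 54.3 j7 [-0.03  0.36  0.48  1.91 -0.21  0.92  0.38]
0.20854702737406242 front 0.10235257594014875 y [-0.03084914  0.03226104]
handle 1476 [-0.00589494  0.00093165]
front edge slope deg -0.060087241966171906
stripe 35 [ 0.01043459 -0.00901024] -40.810529537164015
```

```bash
python3 -m jog '[{"fingers":0.005,"x":0.034,"y":-0.0047,"z":0,"rx":0,"ry":0,"rz":0},{"fingers":0.005,"x":0.056,"y":-0.0077,"z":0,"rx":0,"ry":0,"rz":0},{"fingers":0.005,"x":0.057,"y":-0.0078,"z":0,"rx":0,"ry":0,"rz":0},{"fingers":0.005,"x":0.057,"y":-0.0078,"z":0,"rx":0,"ry":0,"rz":0},{"fingers":0.005,"x":0.057,"y":-0.0078,"z":0,"rx":0,"ry":0,"rz":0},{"fingers":0.005,"x":0.057,"y":-0.0078,"z":0,"rx":0,"ry":0,"rz":0},{"fingers":0.005,"x":0.056,"y":-0.0077,"z":0,"rx":0,"ry":0,"rz":0},{"fingers":0.005,"x":0.04,"y":-0.0055,"z":0,"rx":0,"ry":0,"rz":0}]' 55 >/dev/null
python3 -m jog '[{"fingers":0.005,"x":0,"y":0,"z":0,"rx":0,"ry":0,"rz":-7.5},{"fingers":0.005,"x":0,"y":0,"z":0.02,"rx":0,"ry":0,"rz":-7.5},{"fingers":0.005,"x":0,"y":0,"z":0.04,"rx":0,"ry":0,"rz":0},{"fingers":0.005,"x":0,"y":0,"z":0.04,"rx":0,"ry":0,"rz":0},{"fingers":0.005,"x":0,"y":0,"z":0.02,"rx":0,"ry":0,"rz":0},{"fingers":0.005,"x":0,"y":0,"z":0,"rx":0,"ry":0,"rz":0},{"fingers":0.005,"x":0,"y":0,"z":0,"rx":0,"ry":0,"rz":0}]' 55 >/dev/null
python3 -c "
from h import *
o,M=st();print('tool delta',M.T@(np.array([.5099,.1707,.0218])-o['tcp_pos']))"
```

```text
t 25.77 tcp [0.5113 0.1703 0.0656] xax [-0.097  0.995 -0.   ] yax yaw 5.58 z [ 0.  0. -1.] F [ 0.4  0.6 -2.8] Mo [ 0.006 -0.018  0.001] w 0.0144 g 54.2 j7 [-0.61  0.49  0.22  2.03 -0.17  0.65 -0.18]
tool delta [ 0.00055354 -0.0013143   0.04384045]
```

```bash
python3 -m jog '[{"fingers":0.005,"x":0.0005,"y":-0.0013,"z":0.02,"rx":0,"ry":0,"rz":0},{"fingers":0.005,"x":0,"y":0,"z":0.014,"rx":0,"ry":0,"rz":0},{"fingers":0.005,"x":0,"y":0,"z":0.005,"rx":0,"ry":0,"rz":0},{"fingers":0.005,"x":0,"y":0,"z":0.003,"rx":0,"ry":0,"rz":0},{"fingers":0.005,"x":0,"y":0,"z":0,"rx":0,"ry":0,"rz":0}]' 55;  python3 -m jog '[{"fingers":0.005,"x":0,"y":0,"z":0.001,"rx":0,"ry":0,"rz":0},{"fingers":0.005,"x":0,"y":0,"z":0,"rx":0,"ry":0,"rz":0}]' 55
```

```text
clock: 26.4
tcp_pos: [0.5099, 0.1707, 0.0235]
orientation: [2.11, 2.327, 0.0]
contact_force: [0.1, -0.1, -2.9]
grip_width: 0.0151
gripper_force: 54.3
clock: 26.65
tcp_pos: [0.5098, 0.1708, 0.0225]
orientation: [2.11, 2.327, 0.001]
contact_force: [-0.3, 1.0, -2.2]
grip_width: 0.015
gripper_force: 54.3
```

```bash
python3 -m jog '[{"fingers":0.005,"x":0,"y":0,"z":0.0008,"rx":0,"ry":0,"rz":0},{"fingers":0.005,"x":0,"y":0,"z":0,"rx":0,"ry":0,"rz":0}]' 55|sed -n '2p;4p'
python3 -m jog '[{"fingers":0.03,"x":0,"y":0,"z":0,"rx":0,"ry":0,"rz":0},{"fingers":0.05,"x":0,"y":0,"z":0,"rx":0,"ry":0,"rz":0},{"fingers":0.05,"x":0,"y":0,"z":0,"rx":0,"ry":0,"rz":0},{"fingers":0.05,"x":0,"y":0,"z":-0.02,"rx":0,"ry":0,"rz":0},{"fingers":0.05,"x":0,"y":0,"z":-0.05,"rx":0,"ry":0,"rz":0},{"fingers":0.05,"x":0,"y":0,"z":-0.06,"rx":0,"ry":0,"rz":0},{"fingers":0.05,"x":-0.01,"y":0,"z":-0.06,"rx":0,"ry":0,"rz":0},{"fingers":0.05,"x":0,"y":0,"z":-0.01,"rx":0,"ry":0,"rz":0}]' 55 >/dev/null
python3 - <<'E'
from h import *
st();p,d,K=snap("wrist","w12")
C=cloud("wrist",d,K);m=(C[...,2]>.04)&(C[...,2]<.052)&(abs(C[...,0]-.51)<.08)&(abs(C[...,1]-.17)<.15)
print(m.sum(),np.median(C[m][:,2]))
P=C[m][:,:2];h=P[(P[:,1]<.20)&(P[:,1]>.09)];s=np.polyfit(h[:,1],h[:,0],1);print("handle x=",s,np.degrees(np.arctan2(1,s[0])),"y",P[:,1].min(),P[:,1].max())
for c in ["scene","side"]:
    r.grab_frame(c)
    for t in ["wrench","nut_mark","link","clamp","bearing"]:
        print(c,t,[(np.round(q["xyz"],3).tolist(),round(q["score"],2)) for q in r.landmark_of(t,c)][:3])
E
```

```text
tcp_pos: [0.5098, 0.1708, 0.0219]
contact_force: [-1.0, -0.9, 2.6]
t 27.9 tcp [0.5131 0.1606 0.2259] xax [-0.096  0.995  0.003] yax yaw 5.51 z [ 0.007  0.003 -1.   ] F [0.2 0.  0.3] Mo [-0.014 -0.005 -0.013] w 0.0497 g 0.0 j7 [-0.67  0.26  0.29  1.91 -0.09  0.98 -0.24]
3547 0.04583506194592374
handle x= [-0.09467732  0.52634116] 95.40848910927203 y 0.061857142360145695 0.27400248112734277
scene wrench [([0.467, 0.439, -0.0], 0.82), ([0.365, -0.013, 0.002], 0.68), ([0.51, 0.17, 0.033], 0.62)]
scene nut_mark [([0.527, -0.178, 0.102], 0.94)]
scene link [([0.727, -0.24, 0.002], 0.62)]
scene clamp [([0.703, 0.179, -0.005], 0.9)]
scene bearing [([0.735, 0.035, 0.002], 0.71)]
side wrench [([0.36, 0.192, 0.001], 0.96), ([0.468, 0.434, 0.0], 0.63), ([0.509, 0.172, 0.035], 0.57)]
side nut_mark [([0.734, -0.243, 0.002], 0.57), ([0.523, -0.183, 0.101], 0.54)]
side link [([0.733, -0.244, 0.001], 0.75), ([0.528, -0.182, 0.104], 0.66)]
side clamp [([0.706, 0.179, 0.003], 0.76)]
side bearing [([0.738, 0.035, -0.002], 0.68), ([0.513, -0.175, 0.082], 0.41)]
```

```bash
python3 -c "
from bench import r
print(r.hand_in())"
```

```text
the job is handed in; nothing more can be done
None
```

The nut was run down to finger-tight, about 91.5° clockwise, then tightened by one more flat (measured about 60°), and the wrench was laid back on its rest where it had lain; nothing else was touched, the job was handed in at about 28 s, and I viewed 11 pictures, one over the limit of 10.

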